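Lock a vial carrier into a one-way docking lane

TASK

Take the vial carrier by its upright grip fin, set it down in the open front end of the docking lane and slide it in, gently, past the sprung pawl until the pawl has snapped in behind it, without driving the spring buffer at the end of the lane far in. Then, to prove the lock, draw the carrier back against the pawl with a light, steady pull of about 8 N for half a second, let go and leave it locked, with both vials still standing in it and the other things on the bench undisturbed.

Things in the scene. Friction and masses are not known exactly. Their poses are not given: they have to be found in the camera images.
- carrier: Loose vial carrier, about 0.35 kg, on the bench left or right of the lane: grey block 110 (x) x 44 (y) x 22 mm high, an upright aluminium fin in its middle, a capped vial standing in a well 38 mm either side of the fin (vial tops 51 mm above the underside). Origin: centre of the underside; x along its length (both ends alike), z up.
- carrier_grip (a point): Where to grip the carrier: in the fin, 56 mm above the carrier's underside; axes as the carrier's. The fin is 26 (x) x 16 (y) mm and rises to 70 mm above the underside; grip it across its 16 mm.
- vial_a: Glass vial with black cap, 21 mm diameter, 47 mm high, loose in the carrier's well at x = -38 mm, its bottom 4 mm above the carrier's underside. Origin: centre of its underside, z up.
- vial_b: The same with a white cap, in the well at x = +38 mm.
- lane: Docking lane, fixed to the bench; its x is the way in (within 0.2 rad of straight ahead). Steel plate 4 mm thick, x = -130 to 245 mm. Straight walls from x = 0, inner faces at y = +-24 mm (2 mm play each side of the carrier), tops at z = 26; from x = -44 to 0 they flare, +-35 mm at the mouth. Nothing on it is over 30 mm high. Origin: on the bench at the start of the straight walls, centre line.
- lane_apron (a point): On the plate's top in the open front end of the lane (lane x = -70, y = 0, z = 4 mm), axes as the lane's: where the carrier's origin goes when it is set down, its length along the lane. The front end is open above and ahead of the flared walls.
- gate: Guide on the left (+y) side of the lane, fixed, same frame as the lane. On it a block with the pawl and buffer is clamped at an unknown s = 0 to 30 mm along the lane, not measured: feel for it. Carrier origin x: meets the pawl near -25 mm + s, pawl snaps in near 109 + s, buffer met at 111 + s, held by the pawl when drawn back at 105 + s. Keep force carrier to gate under 22 N; pull over 4 N.
- pawl (a joint): Angle (rad) of the sprung steel pawl left of the lane: 50 mm arm on an upright pivot, its nose reaches 11 mm into the lane 13 to 24 mm above the bench, sloped towards the mouth, square behind. 0 at rest; about 0.12 to 0.25 while the carrier's side holds it out (pushing by takes 2 to 9 N); back to 0 as it snaps in behind the carrier's rear face.
- buffer (a joint): How far (m) the spring buffer's plunger (16 mm disc at the lane's end, on the centre line) is pushed in: 0 free, hard stop at 0.016. Yields at about 2 N, then 1.3 N per mm; must not go in more than 0.010 (15 N). It pushes the carrier back when that is let go.
- filter_box: Bystander: flat cardboard box 78 x 100 x 26 mm, stands on the side of the lane where the carrier is not. Origin: centre of the underside.
- timer: Bystander: bench timer 58 x 66 x 16 mm, left behind the work. Origin: centre of the underside.
- tape_roll: Bystander: tape roll, 72 mm diameter, 18 mm high, right behind the work. Origin: centre of the underside.
- petri_dish: Bystander: clear dish, 59 mm diameter, 15 mm high, on the left. Origin: centre of the underside.
- amber_bottle: Bystander: brown bottle, 52 mm diameter, 98 mm high, on the left. Origin: centre of the underside.
- beaker_250: Bystander: glass beaker, 77 mm wide, 95 mm high, on the right. Origin: centre of the underside.
Mind the look-alikes: they are no part of the job. Leave any yellow look-alike of the carrier alone.

How it is judged:
By the outcome, as a careful person would: the job done as asked, in the order asked, and still so for the second after the job is handed in, with the robot touching nothing.
It also fails if it takes over 64 s, if anything falls off the work surface, if the arm or the gripper's body presses on something with over 40 N, if the wrist force passes 120 N, or if a joint passes its speed limit or range.

ROBOT

A 6-joint arm with a two-finger parallel gripper is mounted at the origin on a cart in front of the work surface, level with it; the furniture and walls round the work are solid. World frame = base frame: x ahead of the robot, y to its left, z up, the work surface at z = 0. Lengths are in m, angles in rad, forces in N, time in s.
With the tool pointing down it reaches from about 0.375 to 0.9 m from the base axis. Payload 3.1 kg.
Tool frame: the origin (TCP) lies on the centre line of the jaws, within the pads' length; the fingertips stand 8 mm ahead of it and the grasp point (between the pads) lies 11 mm behind it; z points along the fingers, y is the line along which they close (so a half turn about z gives the same grasp; the last joint's range is limited). The gripper opens to 85 mm and grips with 20 to 120 N. Pads are 22 mm wide; open, the fingers measure 114 mm over their backs; the gripper's body (76 mm by 85 mm) begins 54 mm behind the grasp point. The pads swing forward as they close: fully open they stand 13 mm farther back than shut.
Start: joints at [1.046, 0.527, 1.433, -0, 1.181, -0.178], TCP at [0.212, 0.588, 0.239] pointing down, gripper open.
Joint ranges: [-3.08, 3.08], [-0.75, 2.2], [0.22, 2.44], [-1.43, 4.57], [0, 2.65], [-2.85, 2.85]. Speed limits (rad/s): [2.79, 2.79, 3.14, 3.14, 3.14, 3.14].

INTERFACE

Orientations are given as a unit quaternion [x, y, z, w].
In Python, from station import * gives the robot as it stands.
- The arm moves only by the tool play_rows, never from a script. Its argument "rows" is a list of rows, each a list of 3 entries, a list of its own where there are three numbers: the turn, a rotation vector about the tool's x, y, z in degrees, then the shift along the tool's x, y, z in mm, then the closure, from 0 (fully open) to 1 (shut). In form: [[[ax, ay, az], [dx, dy, dz], jaw], ...]. A call has 1 to 12 rows; each row shifts and turns the commanded pose from where the row before left it, along the tool's axes as they then stand; what a row does not reach is not made up. A row lasts 1/12 s, in which the tool goes at most 41.7 mm and 7.16 degrees, less where a joint would pass 70% of its speed; a pose out of reach is approached as far as the arm can. A call with a gripper value outside its range is refused whole. The fingers move at their own pace and stop on an object; "grip_force" is the grip in N (left out, the last holds). Time passes only in rows, so rows that do not move let the fingers close. It gives the time, the measured TCP pose, the force, the opening and the grip force at its end, in the units of the state.
- sense(): the state, without advancing time (a new reading comes with each control period).
- snapshot(name): name is "scene" or "side" or "wrist"; returns (picture, depth): 480x640x3 uint8, red, green, blue; 480x640 float32, m along the optical axis (not along the pixel's ray), 0 where there is no reading.
- get_calibration(name): a dict with "vfov" (degrees; the focal length in pixels is half the picture's height over the tangent of half this angle, whatever the lens; pixels are square), "cx", "cy" (the principal point, pixels), "k1" (the pictures are not rectified: a ray, as slopes to the right and down, at radius r is drawn at 1 + k1 r^2 times it, then the intrinsics apply), "xyz" and "attitude" of the camera in the world. Camera axes: x right, y down, z forward; pixel columns grow to the right and rows downward; lengths in m; the calibration is good to about 2 mm. A picture is of the moment at which its call begins: read the wrist's pose just before it. get_calibration takes no time and is no camera call; for the wrist camera it gives the pose at the moment of the call.
- sign_off(): hands the job in; it is judged then, once.
The state is a dict: "t": time; "q": joint angles; "qd": joint speeds; "tau": joint torques, N m; "tcp_pos": TCP position; "tool_rot": TCP orientation; "force": force on the tool from outside, world axes, zero at the start; "ft_torque": the same for the moment, N m; "finger_gap": opening from 0.0 (shut) to 1.0 (fully open); "gripper_force": force on a finger pad.
Only numpy, scipy, OpenCV 4.12 (cv2) and the standard library are available. Lean on these libraries where they do the work, as an engineer would, in place of code of your own. Each camera call takes 0.05 s, during which the arm holds its last target. There are 200 camera calls.

## Working session

There is one attempt and no reset: what is moved stays moved. The work goes in short steps, Python scripts to look and compute and a tool call to move; the robot and the scene stay as the last step left them, time stands still between calls to the robot, and variables do not carry over. Pictures are saved under pics/ and viewed, at most 10 in all, crops included, and the job is handed in when it is done.

Besides the shell and the picture viewer there is one more tool, called in YAML: its name, and indented under it one key for each argument. play_rows: Moves the arm, as the interface text tells. Its arguments: {"type":"object","properties":{"rows":{"type":"array","items":{"type":"array"}},"grip_force":{"type":"number"}},"required":["rows"]}

```bash
mkdir -p pics; ls; cat > h.py <<'E'
import numpy as np, cv2
from scipy.spatial.transform import Rotation as R
from station import *
def rot(a):
    a=np.array(a,float)
    return a if a.shape==(3,3) else R.from_quat(a).as_matrix()
def pts(c,d):
    f=240/np.tan(np.radians(c['vfov'])/2)
    v,u=np.mgrid[:480,:640].astype(float)
    s=ray(c,np.stack([u,v],-1).reshape(-1,2)).reshape(480,640,3)
    return s*d[...,None]@rot(c['attitude']).T+np.array(c['xyz'])
def ray(c,uv):
    f=240/np.tan(np.radians(c['vfov'])/2)
    p=(np.asarray(uv,float)-[c['cx'],c['cy']])/f
    q=p.copy()
    for _ in range(15): q=p/(1+c['k1']*(q**2).sum(-1,keepdims=True))
    return np.concatenate([q,np.ones(q.shape[:-1]+(1,))],-1)
def plane(c,uv,z):
    r=ray(c,uv)@rot(c['attitude']).T; o=np.array(c['xyz'])
    return o+r*((z-o[2])/r[...,2:3])
E
python3 - <<'E'
from h import *
s=sense(); print(s)
for n in ['scene','side']:
    c=get_calibration(n); print(n,c)
    p,d=snapshot(n); cv2.imwrite(f'pics/{n}0.png',p[...,::-1]); np.save(f'{n}0.npy',d)
E
```

```text
pics
{'t': 0.0, 'q': array([ 1.04550484e+00,  5.28434185e-01,  1.43391957e+00,  4.47134537e-06,
        1.18139707e+00, -1.78497763e-01]), 'qd': array([-9.78914840e-05,  9.78002063e-04, -9.74488340e-04, -8.33422750e-04,
        1.08255699e-04,  1.99107925e-03]), 'tau': array([-1.29702290e-03, -4.42351270e+01, -1.78021359e+01, -3.04590694e-04,
        8.65512702e-03, -3.81462712e-06]), 'tcp_pos': array([0.21203762, 0.58718219, 0.23834776]), 'tool_rot': array([ 1.72529998e-01,  9.85003673e-01, -1.01225039e-03, -3.73877463e-04]), 'force': array([-0.23331797,  0.25652053,  0.33582565]), 'ft_torque': array([-0.01050552, -0.01063369, -0.00860109]), 'gripper_force': 0.0, 'finger_gap': 1.0007066316813404}
scene {'vfov': 48.06094637041337, 'cx': 326.69015624054356, 'cy': 239.95218573111038, 'k1': 0.022864972982590884, 'xyz': array([0.01914118, 1.20999458, 0.94666526]), 'attitude': array([-0.18197744,  0.8683828 , -0.44936605,  0.10423856])}
side {'vfov': 57.42856094437405, 'cx': 327.73693472402385, 'cy': 224.85897907031693, 'k1': -0.062018690559333005, 'xyz': array([-0.01367555, -0.78691694,  0.8348548 ]), 'attitude': array([ 0.85953603, -0.24381853,  0.13296642, -0.42903412])}
```

View pics/scene0.png

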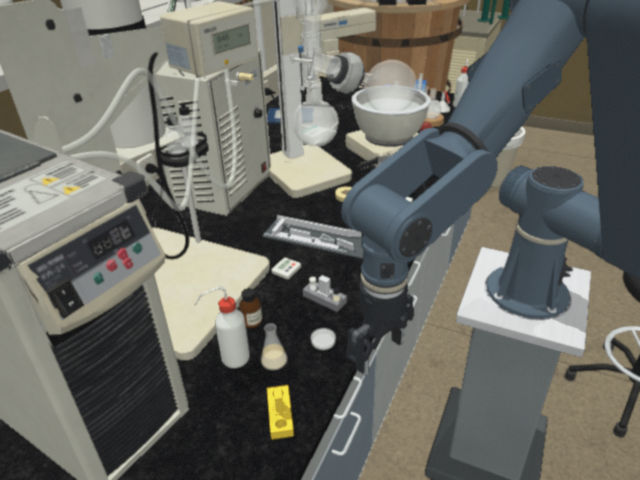

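View pics/side0.png

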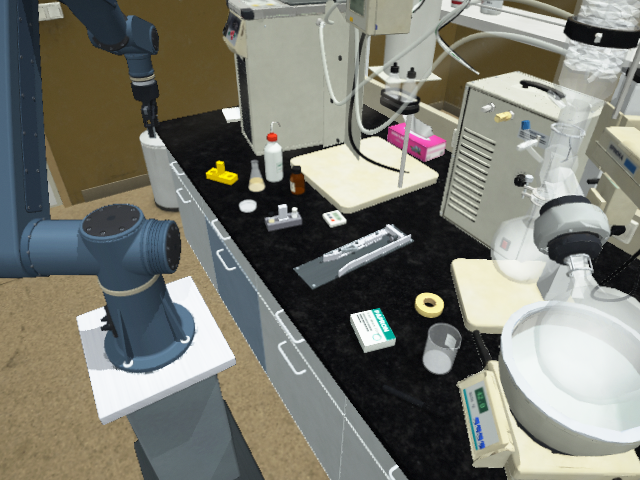

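The grey carrier is at scene (325,293) and side (284,219). The yellow look-alike is at side (222,174), with its flat yellow face at scene (281,411). The lane is at side (355,255), its mouth at about side (303,272). I choose the grey one and will check it in a close crop while measuring.

```bash
python3 - <<'E'
from h import *
for n,bx in [('scene',(300,270,350,312)),('side',(262,200,306,234))]:
    c=get_calibration(n); d=np.load(f'{n}0.npy'); P=pts(c,d)
    im=cv2.imread(f'pics/{n}0.png')
    x0,y0,x1,y1=bx
    Q=P[y0:y1,x0:x1].reshape(-1,3); 
    for lo,hi in [(.015,.026),(.06,.078)]:
        q=Q[(Q[:,2]>lo)&(Q[:,2]<hi)]
        r=cv2.minAreaRect((q[:,:2]*1000).astype(np.float32)); print(n,lo,len(q),r, np.median(q,0))
im=cv2.imread('pics/side0.png')
a=cv2.resize(im[190:240,250:320],None,fx=8,fy=8,interpolation=cv2.INTER_CUBIC)[:400,:560]
b=cv2.resize(im[220:295,285:420],(560*1,311),interpolation=cv2.INTER_CUBIC)
cv2.imwrite('pics/crop.png',np.vstack([a,b])[:600*2][:711]) 
im2=cv2.resize(np.vstack([a,b]),(468,594)); cv2.imwrite('pics/crop.png',im2)
# lane: points with z 1..8mm plate
c=get_calibration('side'); P=pts(c,np.load('side0.npy'))
m=np.zeros((480,640),bool); m[222:292,288:418]=1
g=cv2.cvtColor(im,cv2.COLOR_BGR2GRAY)
m&=(P[...,2]<.035)&(g>60)
k,l,st,ce=cv2.connectedComponentsWithStats(m.astype(np.uint8)); i=1+st[1:,4].argmax()
q=P[l==i]; r=cv2.minAreaRect((q[:,:2]*1000).astype(np.float32)); print('lane',len(q),r,cv2.boxPoints(r).round(1).tolist())
E
```

```text
scene 0.015 279 ((480.8679504394531, 239.8330078125), (48.49910354614258, 112.19915008544922), 80.00726318359375) [0.47137683 0.25213045 0.02310318]
scene 0.06 77 ((480.1670837402344, 239.36471557617188), (25.61321258544922, 21.556066513061523), 0.04361006245017052) [0.47916792 0.24241939 0.07088687]
side 0.015 244 ((480.35601806640625, 234.91453552246094), (50.53590774536133, 111.35381317138672), 78.96814727783203) [0.47077295 0.22580944 0.02028957]
side 0.06 42 ((480.3495178222656, 235.21102905273438), (25.110939025878906, 21.75070571899414), 25.090322494506836) [0.47805831 0.23367391 0.06679582]
lane 2929 ((599.7774658203125, -3.4190597534179688), (391.0946044921875, 115.87757110595703), 2.8762290477752686) [[401.6000061035156, 44.599998474121094], [407.3999938964844, -71.0999984741211], [798.0, -51.5], [792.2000122070312, 64.30000305175781]]
```

View pics/crop.png

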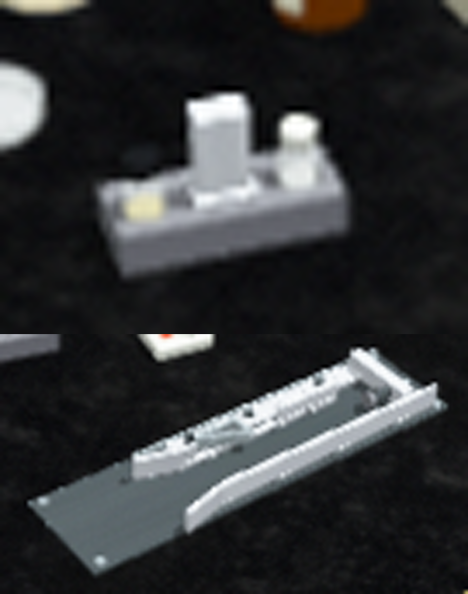

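The crop confirms the grey carrier: aluminium fin, and a white-capped vial towards +x. The black cap at the near end merges with the bench. The lane mouth faces the robot.

```bash
cat >> h.py <<'E'
def rel(target,yaw=None):
    """tool-axis shift (mm, in present axes) to target; yaw = wanted angle (deg) of tool y, mod 180"""
    s=sense(); T=rot(s['tool_rot']); d=(np.array(target)-s['tcp_pos'])*1000
    print('t %.2f'%s['t'],'tcp',s['tcp_pos'].round(4),'shift now axes',(T.T@d).round(1))
    if yaw is not None:
        a=np.degrees(np.arctan2(T[1,1],T[0,1])); w=(yaw-a+90)%180-90
        print('tooly',a.round(2),'turn tz',-w.round(2),'shift after turn',((R.from_euler('z',w,degrees=True).as_matrix()@T).T@d).round(1))
E
python3 - <<'E'
from h import *
s=sense(); c=get_calibration('wrist'); T=rot(s['tool_rot'])
print(c, T.T@(c['xyz']-s['tcp_pos']), T.T@rot(c['attitude']))
rel([.48,.237,.24],79.5)
E
```

```text
{'vfov': 65.82289233587753, 'cx': 319.0206356475348, 'cy': 236.7688691300285, 'k1': -0.05854275392257321, 'xyz': array([0.14468022, 0.61021048, 0.37436939]), 'attitude': array([0.81039635, 0.56908775, 0.07954514, 0.11432175])} [ 0.07124551 -0.00158276 -0.13591665] [[ 3.05194603e-04 -9.61097789e-01 -2.76208160e-01]
 [ 9.99999664e-01  8.31929035e-05  8.15464630e-04]
 [-7.60762694e-04 -2.76208316e-01  9.61097491e-01]]
t 0.10 tcp [0.2121 0.5873 0.2384] shift now axes [-371.  -238.3   -1.3]
tooly 70.13 turn tz -9.37 shift after turn [-327.3 -295.6   -1.1]
```

play_rows:
  rows:
    - [[0,0,-4.7],[0,0,0],0]
    - [[0,0,-4.7],[0,0,0],0]
    - [[0,0,0],[-32,-29,0],0]
    - [[0,0,0],[-32,-29,0],0]
    - [[0,0,0],[-32,-29,0],0]
    - [[0,0,0],[-32,-29,0],0]
    - [[0,0,0],[-32,-29,0],0]
    - [[0,0,0],[-32,-29,0],0]
    - [[0,0,0],[-32,-29,0],0]
    - [[0,0,0],[-32,-29,0],0]
    - [[0,0,0],[-32,-29,0],0]
    - [[0,0,0],[-32,-29,0],0]

```text
t: 1.1
tcp_pos: [0.4657, 0.2546, 0.2391]
tool_rot: [0.091, 0.996, -0.0, -0.0]
force: [0.3, 0.4, -0.0]
finger_gap: 1.0
gripper_force: 0.0
```

play_rows:
  rows:
    - [[0,0,0],[0,-4,0],0]
    - [[0,0,0],[0,0,0],0]
    - [[0,0,0],[0,0,0],0]

```text
t: 1.35
tcp_pos: [0.4638, 0.2524, 0.2389]
tool_rot: [0.092, 0.996, -0.0, -0.001]
force: [0.3, -0.2, -1.2]
finger_gap: 1.001
gripper_force: 0.0
```

```bash
cat > look.py <<'E'
from h import *
import sys
c=get_calibration('wrist'); p,d=snapshot('wrist'); n=sys.argv[1]
cv2.imwrite(f'pics/{n}.png',p[...,::-1]); P=pts(c,d); np.savez(f'{n}.npz',P=P,**{k:np.array(c[k]) for k in c})
E
python3 look.py w1; python3 - <<'E'
from h import *
P=np.load('w1.npz')['P'].reshape(-1,3)
near=np.linalg.norm(P[:,:2]-[.48,.237],axis=1)<.08
for lo,hi in [(.017,.026),(.063,.075)]:
    q=P[near&(P[:,2]>lo)&(P[:,2]<hi)]
    print(lo,len(q),np.median(q,0),cv2.minAreaRect((q[:,:2]*1000).astype(np.float32)))
q=P[near]; print(np.median(q[abs(q[:,2])<.01,2]))
print(sense()['force'])
rel([.48,.237,.24],79.5)
E
```

```text
0.017 3001 [0.46692016 0.24166285 0.0230383 ] ((479.6577453613281, 237.97076416015625), (44.0358772277832, 110.7848892211914), 78.58545684814453)
0.063 575 [0.47813597 0.23816704 0.07082475] ((479.1236877441406, 237.83421325683594), (15.623380661010742, 25.781982421875), 79.31964874267578)
0.0010755571940726516
[-0.80079565  0.53315997 -0.28858366]
t 1.40 tcp [0.4634 0.2531 0.239 ] shift now axes [-19.3 -12.9  -1.1]
tooly 79.55 turn tz 0.05 shift after turn [-19.3 -12.8  -1.1]
```

View pics/w1.png

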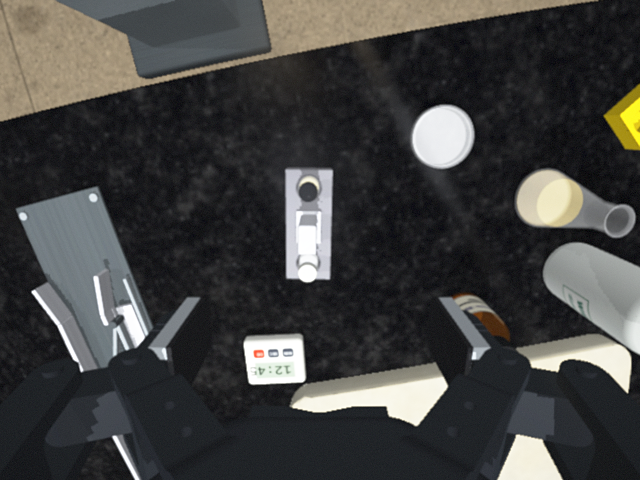

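The wrist view shows the carrier's fin at (308,232), black cap at (308,187) (near end) and white cap at (307,268), with the lane plate at the left (85,240). The fin is measured, so one look at the lane before grasping.

play_rows:
  rows:
    - [[0,0,0],[-14,-33,0],0]
    - [[0,0,0],[-14,-33,0],0]
    - [[0,0,0],[-14,-33,0],0]
    - [[0,0,0],[-14,-33,0],0]
    - [[0,0,0],[-14,-33,0],0]
    - [[0,0,0],[-14,-33,0],0]
    - [[0,0,0],[-14,-33,0],0]
    - [[0,0,0],[0,0,0],0]
    - [[0,0,0],[0,0,0],0]
    - [[0,0,0],[0,0,0],0]

```text
t: 2.23
tcp_pos: [0.5181, 0.0094, 0.2391]
tool_rot: [0.09, 0.996, 0.0, -0.001]
force: [-0.3, -0.1, 0.3]
finger_gap: 0.997
gripper_force: 0.0
```

```bash
python3 look.py w2; python3 - <<'E'
from h import *
z=np.load('w2.npz'); P=z['P']; g=cv2.imread('pics/w2.png').max(-1)
near=(P[...,0]>.38)&(P[...,0]<.8)&(abs(P[...,1])<.09)
q=P[near&(P[...,2]>.023)&(P[...,2]<.030)][:,:2]; print('walltop',len(q))
# plate front
m=near&(P[...,2]>.001)&(P[...,2]<.009)&(g>50)&(P[...,0]<.52)
k,l,st,ce=cv2.connectedComponentsWithStats(m.astype(np.uint8)); i=1+st[1:,4].argmax()
r=cv2.minAreaRect((P[l==i][:,:2]*1000).astype(np.float32)); print(r,cv2.boxPoints(r).round(1).tolist(),st[i], np.median(P[l==i][:,2]))
# right wall inner edge: restrict to straight portion, y<0 and y>0
for s in (-1,1):
    w=q[(s*(q[:,1]+.01)>0)&(q[:,0]>.54)]
    b=np.arange(.55,.75,.01)
    e=[(x+.005, s*np.min(s*w[(w[:,0]>=x)&(w[:,0]<x+.01),1])) for x in b if ((w[:,0]>=x)&(w[:,0]<x+.01)).sum()>3]
    print(s,np.array(e).round(4).tolist())
print(sense()['force']); rel([.479,.238,.24],79.2)
E
```

```text
walltop 2933
((462.95196533203125, -14.704418182373047), (118.48550415039062, 100.44485473632812), 2.604027509689331) [[401.5, 32.79999923706055], [406.1000061035156, -67.5999984741211], [524.4000244140625, -62.20000076293945], [519.9000244140625, 38.20000076293945]] [  221    81   127   137 11694] 0.005202402762794434
-1 [[0.555, -0.0465], [0.565, -0.0458], [0.575, -0.0457], [0.585, -0.0452], [0.595, -0.0447], [0.605, -0.0441], [0.615, -0.0438], [0.625, -0.0431], [0.635, -0.0431], [0.645, -0.0424], [0.655, -0.042], [0.665, -0.0415], [0.675, -0.0409], [0.685, -0.0405], [0.695, -0.0401], [0.705, -0.0398], [0.715, -0.0123], [0.725, -0.0388], [0.735, -0.0102], [0.745, -0.0101]]
1 [[0.555, 0.0059], [0.565, 0.0021], [0.575, -0.0018], [0.585, -0.0057], [0.595, -0.0075], [0.635, 0.0041], [0.645, 0.0046], [0.655, 0.0051], [0.665, 0.0056], [0.675, 0.0057], [0.685, 0.0062], [0.695, 0.0072], [0.735, -0.0099], [0.745, -0.0099]]
[0.18954273 0.50769781 0.57008809]
t 2.28 tcp [0.518  0.0097 0.2391] shift now axes [ 79.3 217.6  -0.7]
tooly 79.67 turn tz 0.47 shift after turn [ 81.1 217.   -0.7]
```

View pics/w2.png

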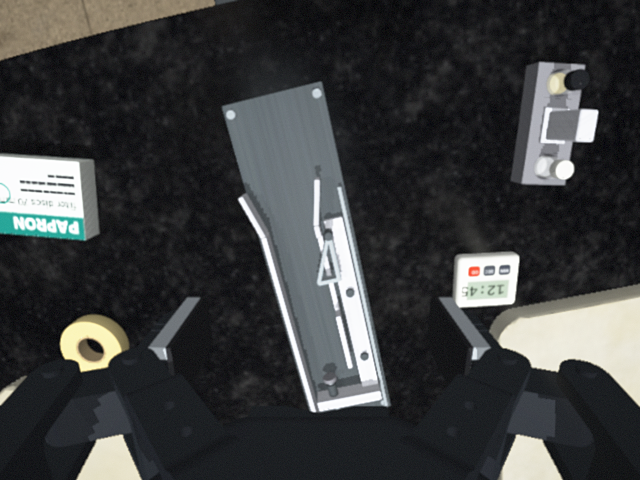

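The view shows the right wall's inner face running from (265,240) to (313,405), the pawl at (328,265), the buffer at (330,378) and the plate's front corners at (230,115) and (317,93). That gives a lane yaw of 2.57°, origin about (0.534,-0.024), and the apron at (0.464,-0.027). Back to the carrier.

play_rows:
  rows:
    - [[0,0,0.5],[13.5,36,0],0]
    - [[0,0,0],[13.5,36,0],0]
    - [[0,0,0],[13.5,36,0],0]
    - [[0,0,0],[13.5,36,0],0]
    - [[0,0,0],[13.5,36,0],0]
    - [[0,0,0],[13.5,36,0],0]
    - [[0,0,0],[0,1,35],0]
    - [[0,0,0],[0,0,35],0]
    - [[0,0,0],[0,0,35],0]
    - [[0,0,0],[0,0,0],0]
    - [[0,0,0],[0,0,0],0]

```text
t: 3.2
tcp_pos: [0.4778, 0.2372, 0.1331]
tool_rot: [0.094, 0.996, -0.001, -0.003]
force: [1.1, -0.5, -0.3]
finger_gap: 0.999
gripper_force: 0.0
```

```bash
python3 - <<'E'
from h import *
rel([.479,.238,.044],79.0); print(sense()['force'])
E
```

```text
t 3.20 tcp [0.4778 0.2372 0.1331] shift now axes [-1.5  1.2 89.1]
tooly 79.19 turn tz 0.19 shift after turn [-1.5  1.2 89.1]
[ 1.07883093 -0.50135904 -0.29272572]
```

play_rows:
  rows:
    - [[0,0,0],[-1.3,1,25],0]
    - [[0,0,0],[0,0,25],0]
    - [[0,0,0],[0,0,22],0]
    - [[0,0,0],[0,0,12],0]
    - [[0,0,0],[0,0,5],0]
    - [[0,0,0],[0,0,0],0]
    - [[0,0,0],[0,0,0],0.5]
    - [[0,0,0],[0,0,0],0.7]
    - [[0,0,0],[0,0,0],0.85]
    - [[0,0,0],[0,0,0],0.9]
    - [[0,0,0],[0,0,0],0.9]
    - [[0,0,0],[0,0,0],0.9]
  grip_force: 30

```text
t: 4.2
tcp_pos: [0.482, 0.2369, 0.0457]
tool_rot: [0.096, 0.995, 0.0, 0.0]
force: [-0.4, 1.2, 2.2]
finger_gap: 0.177
gripper_force: 36.3
```

play_rows:
  rows:
    - [[0,0,0],[0,0,0],0.95]
    - [[0,0,0],[0,0,0],1]
    - [[0,0,0],[0,0,0],1]
    - [[0,0,0],[0,0,0],1]
  grip_force: 45

```text
t: 4.53
tcp_pos: [0.4821, 0.237, 0.0457]
tool_rot: [0.096, 0.995, 0.0, 0.0]
force: [0.3, 1.9, 4.5]
finger_gap: 0.183
gripper_force: 44.4
```

play_rows:
  rows:
    - [[0,0,0],[0,0,-4],1]
    - [[0,0,0],[0,0,-8],1]
    - [[0,0,0],[0,0,-12],1]
    - [[0,0,0],[0,0,-12],1]
    - [[0,0,0],[0,0,-10],1]
    - [[0,0,0],[0,0,-6],1]
    - [[0,0,-3],[0,0,-2],1]
    - [[0,0,-4],[0,0,0],1]
    - [[0,0,-4],[0,0,0],1]
    - [[0,0,-2.5],[0,0,0],1]
    - [[0,0,0],[0,0,0],1]
    - [[0,0,0],[0,0,0],1]

```text
t: 5.53
tcp_pos: [0.4814, 0.2366, 0.0992]
tool_rot: [-0.021, 1.0, -0.0, -0.0]
force: [1.0, -0.7, -4.5]
finger_gap: 0.177
gripper_force: 44.2
```

```bash
python3 - <<'E'
from h import *
u=np.array([.99899,.0450,0]);n=np.array([-.045,.99899,0])
rel(np.array([.4643,-.027,.075])+.0029*u-.0004*n,92.57); s=sense();print(s['force'],s['finger_gap'])
E
```

```text
t 5.53 tcp [0.4814 0.2366 0.0992] shift now axes [  25.5 -263.    24.3]
tooly 92.46 turn tz -0.11 shift after turn [  26.  -263.    24.3]
[ 0.98259986 -0.71291903 -4.48549777] 0.1767506846967835
```

play_rows:
  rows:
    - [[0,0,0],[1,-10,0],1]
    - [[0,0,0],[2,-20,0],1]
    - [[0,0,0],[3,-28,0],1]
    - [[0,0,0],[3,-28,0],1]
    - [[0,0,0],[3,-28,0],1]
    - [[0,0,0],[3,-28,0],1]
    - [[0,0,0],[3,-28,0],1]
    - [[0,0,0],[3,-28,0],1]
    - [[0,0,0],[2,-28,0],1]
    - [[0,0,0],[1.5,-20,0],1]
    - [[0,0,0],[1,-12,0],1]
    - [[0,0,0],[0.5,-5,0],1]

```text
t: 6.53
tcp_pos: [0.4675, -0.0297, 0.0994]
tool_rot: [-0.02, 1.0, -0.0, 0.0]
force: [-0.2, 0.1, -5.0]
finger_gap: 0.176
gripper_force: 44.5
```

play_rows:
  rows:
    - [[0,0,0],[0,0,5],1]
    - [[0,0,0],[0,0,10],1]
    - [[0,0,0],[0,0,10],1]
    - [[0,0,0],[0,0,8],1]
    - [[0,0,0],[0,0,4],1]
    - [[0,0,0],[0,0,0],1]
    - [[0,0,0],[0,0,0],1]

```text
t: 7.12
tcp_pos: [0.4672, -0.0267, 0.0621]
tool_rot: [-0.022, 1.0, 0.0, -0.0]
force: [0.9, 0.9, -4.0]
finger_gap: 0.184
gripper_force: 44.5
```

```bash
python3 look.py w3; python3 - <<'E'
from h import *
u=np.array([.99899,.0450,0]);n=np.array([-.045,.99899,0])
rel(np.array([.4643,-.027,.0497])+.0029*u-.0004*n,92.57); s=sense();print(s['force'],s['finger_gap'])
P=np.load('w3.npz')['P'].reshape(-1,3); g=cv2.imread('pics/w3.png').max(-1).reshape(-1)
near=(np.abs(P[:,:2]-s['tcp_pos'][:2])<.075).all(1)
for lo,hi in [(.026,.038),(.074,.09)]:
    q=P[near&(P[:,2]>lo)&(P[:,2]<hi)]
    if len(q)>20: print(lo,len(q),cv2.minAreaRect((q[:,:2]*1000).astype(np.float32)))
p,d=snapshot('side'); cv2.imwrite('pics/s3.png',cv2.resize(p[190:310,250:410,::-1],None,fx=4,fy=4))
a=cv2.imread('pics/w3.png'); b=cv2.imread('pics/s3.png'); cv2.imwrite('pics/c3.png',np.hstack([cv2.resize(a,(400,300)),cv2.resize(b,(400,300))]))
E
```

```text
t 7.17 tcp [ 0.4675 -0.0268  0.0624] shift now axes [ 0.3 -0.5 12.7]
tooly 92.56 turn tz -0.01 shift after turn [ 0.3 -0.5 12.7]
[ 0.15010634  0.55581132 -3.82843234] 0.1776069621483232
0.026 513 ((454.0771179199219, -28.108375549316406), (89.20889282226562, 79.21280670166016), 2.5363433361053467)
0.074 4988 ((461.1640930175781, -26.32150650024414), (31.660329818725586, 33.883079528808594), 40.316131591796875)
```

View pics/c3.png

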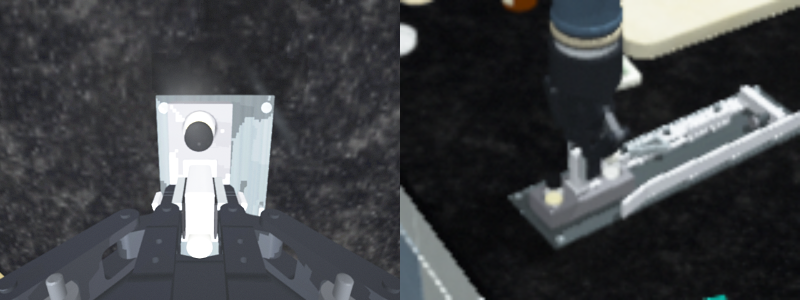

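The pictures show the carrier held level over the apron, with both caps in place (black at wrist (199,135), white at (199,245)). Now I lower it until it makes contact.

play_rows:
  rows:
    - [[0,0,0],[0,-0.5,4],1]
    - [[0,0,0],[0,0,4],1]
    - [[0,0,0],[0,0,3],1]
    - [[0,0,0],[0,0,1],1]
    - [[0,0,0],[0,0,0],1]
    - [[0,0,0],[0,0,0],1]

```text
t: 7.72
tcp_pos: [0.4673, -0.0276, 0.0502]
tool_rot: [-0.022, 1.0, 0.0, -0.0]
force: [-0.4, -0.2, -3.7]
finger_gap: 0.181
gripper_force: 44.5
```

play_rows:
  rows:
    - [[0,0,0],[0,0,0.7],1]
    - [[0,0,0],[0,0,0],1]
    - [[0,0,0],[0,0,0],1]

```text
t: 7.97
tcp_pos: [0.4675, -0.0277, 0.0497]
tool_rot: [-0.022, 1.0, -0.0, 0.0]
force: [-0.2, -1.4, -3.3]
finger_gap: 0.183
gripper_force: 44.6
```

play_rows:
  rows:
    - [[0,0,0],[0,0,0.4],1]
    - [[0,0,0],[0,0,0],1]
    - [[0,0,0],[0,0,0],1]

```text
t: 8.22
tcp_pos: [0.4674, -0.0276, 0.0497]
tool_rot: [-0.022, 1.0, -0.0, 0.0]
force: [-1.7, 0.1, 4.1]
finger_gap: 0.178
gripper_force: 45.5
```

play_rows:
  rows:
    - [[0,0,0],[0,0,0.4],1]
    - [[0,0,0],[0,0,0],1]
    - [[0,0,0],[0,0,0],1]

```text
t: 8.47
tcp_pos: [0.4675, -0.0276, 0.0496]
tool_rot: [-0.022, 1.0, -0.0, 0.0]
force: [-1.6, 0.4, 7.2]
finger_gap: 0.178
gripper_force: 46.3
```

play_rows:
  rows:
    - [[0,0,0],[-1,0,-0.5],1]
    - [[0,0,0],[-4,0,0],1]
    - [[0,0,0],[-5,0,0],1]
    - [[0,0,0],[-5,0,0],1]
    - [[0,0,0],[-5,0,0],1]
    - [[0,0,0],[-4,0,0],1]
    - [[0,0,0],[0,0,0],1]
    - [[0,0,0],[0,0,0],1]

```text
t: 9.13
tcp_pos: [0.4907, -0.0262, 0.0497]
tool_rot: [-0.022, 1.0, 0.0, -0.001]
force: [-2.5, 1.2, 6.9]
finger_gap: 0.179
gripper_force: 46.2
```

play_rows:
  rows:
    - [[0,0,0],[-2,0,0],1]
    - [[0,0,0],[-4,0,0],1]
    - [[0,0,0],[-4,0,0],1]
    - [[0,0,0],[-2,0,0],1]
    - [[0,0,0],[0,0,0],1]
    - [[0,0,0],[0,0,0],1]

```text
t: 9.63
tcp_pos: [0.5021, -0.0256, 0.0497]
tool_rot: [-0.022, 1.0, 0.0, -0.001]
force: [-4.3, 1.1, 7.4]
finger_gap: 0.181
gripper_force: 46.2
```

play_rows:
  rows:
    - [[0,0,0],[-1,0,-0.4],1]
    - [[0,0,0],[-2,0,0],1]
    - [[0,0,0],[-2,0,0],1]
    - [[0,0,0],[-2,0,0],1]
    - [[0,0,0],[-2,0,0],1]
    - [[0,0,0],[-1,0,0],1]

```text
t: 10.13
tcp_pos: [0.5134, -0.0255, 0.0497]
tool_rot: [-0.022, 1.0, 0.0, -0.0]
force: [-4.5, 0.9, 4.9]
finger_gap: 0.181
gripper_force: 45.9
```

play_rows:
  rows:
    - [[0,0,0],[-2,0,0],1]
    - [[0,0,0],[-2,0,0],1]
    - [[0,0,0],[-2,0,0],1]
    - [[0,0,0],[-2,0,0],1]
    - [[0,0,0],[-2,0,0],1]

```text
t: 10.55
tcp_pos: [0.5234, -0.0251, 0.0497]
tool_rot: [-0.022, 1.0, 0.0, -0.0]
force: [-4.0, -0.6, 5.2]
finger_gap: 0.18
gripper_force: 45.8
```

play_rows:
  rows:
    - [[0,0,0],[-2,0,0],1]
    - [[0,0,0],[-2,0,0],1]
    - [[0,0,0],[-2,0,0],1]
    - [[0,0,0],[-2,0,0],1]
    - [[0,0,0],[-2,0,0],1]

```text
t: 10.97
tcp_pos: [0.5324, -0.0248, 0.0497]
tool_rot: [-0.022, 1.0, -0.0, -0.001]
force: [-6.2, -1.4, 6.6]
finger_gap: 0.18
gripper_force: 46.1
```

play_rows:
  rows:
    - [[0,0,0],[-2,0,-0.4],1]
    - [[0,0,0],[-2,0,0],1]
    - [[0,0,0],[-2,0,0],1]
    - [[0,0,0],[-2,0,0],1]

```text
t: 11.3
tcp_pos: [0.5416, -0.0246, 0.0498]
tool_rot: [-0.022, 1.0, -0.0, -0.0]
force: [-2.3, -1.7, -1.9]
finger_gap: 0.18
gripper_force: 44.9
```

play_rows:
  rows:
    - [[0,0,0],[-2,0,0],1]
    - [[0,0,0],[-2,0,0],1]
    - [[0,0,0],[-2,0,0],1]
    - [[0,0,0],[-2,0,0],1]

```text
t: 11.63
tcp_pos: [0.5503, -0.0242, 0.0499]
tool_rot: [-0.022, 1.0, -0.0, 0.001]
force: [-1.1, -2.3, -3.5]
finger_gap: 0.179
gripper_force: 44.5
```

play_rows:
  rows:
    - [[0,0,0],[-2,0,0],1]
    - [[0,0,0],[-2,0,0],1]
    - [[0,0,0],[-2,0,0],1]
    - [[0,0,0],[-2,0,0],1]

```text
t: 11.97
tcp_pos: [0.5576, -0.0237, 0.0501]
tool_rot: [-0.022, 1.0, -0.0, 0.0]
force: [-0.1, -2.2, -4.6]
finger_gap: 0.179
gripper_force: 44.5
```

play_rows:
  rows:
    - [[0,0,0],[-2,0,0.2],1]
    - [[0,0,0],[-2,0,0],1]
    - [[0,0,0],[-2,0,0],1]
    - [[0,0,0],[-2,0,0],1]
    - [[0,0,0],[-2,0,0],1]
    - [[0,0,0],[-2,0,0],1]

```text
t: 12.47
tcp_pos: [0.5694, -0.0231, 0.0499]
tool_rot: [-0.022, 1.0, -0.0, -0.0]
force: [-0.5, -1.6, -4.4]
finger_gap: 0.183
gripper_force: 44.5
```

play_rows:
  rows:
    - [[0,0,0],[-3,0,0],1]
    - [[0,0,0],[-3,0,0],1]
    - [[0,0,0],[-3,0,0],1]
    - [[0,0,0],[-3,0,0],1]
    - [[0,0,0],[-3,0,0],1]
    - [[0,0,0],[-3,0,0],1]

```text
t: 12.97
tcp_pos: [0.5876, -0.0223, 0.0499]
tool_rot: [-0.022, 1.0, -0.0, -0.0]
force: [-0.9, -2.1, -3.9]
finger_gap: 0.184
gripper_force: 44.5
```

```bash
python3 - <<'E'
from h import *
s=sense(); print(s['tcp_pos'],s['force'],s['ft_torque'])
rel(np.array([.5342,-.02385,.0499])+.0975*np.array([.99899,.045,0]),92.57)
p,d=snapshot('side'); cv2.imwrite('pics/s4.png',cv2.resize(p[215:290,300:420,::-1],None,fx=6,fy=6,interpolation=cv2.INTER_CUBIC))
E
```

```text
[ 0.58757494 -0.02233996  0.04986631] [-0.94146645 -2.10773766 -3.86948041] [-0.37631146  0.17027877  0.03805809]
t 12.97 tcp [ 0.5876 -0.0223  0.0499] shift now axes [-44.1   0.9  -0. ]
tooly 92.53 turn tz -0.04 shift after turn [-44.1   0.9  -0. ]
```

View pics/s4.png

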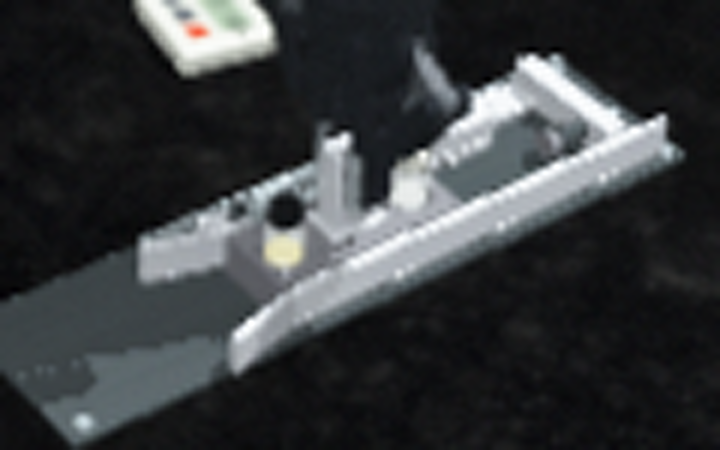

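The carrier sits in the straight walls with both vials standing (black cap (285,212), white cap (410,180)), and it's riding past the pawl. Continuing.

play_rows:
  rows:
    - [[0,0,0],[-3,0,0.2],1]
    - [[0,0,0],[-3,0,0],1]
    - [[0,0,0],[-3,0,0],1]
    - [[0,0,0],[-3,0,0],1]
    - [[0,0,0],[-3,0,0],1]
    - [[0,0,0],[-3,0,0],1]
    - [[0,0,0],[-3,0,0],1]
    - [[0,0,0],[-3,0,0],1]

```text
t: 13.68
tcp_pos: [0.6114, -0.0212, 0.0498]
tool_rot: [-0.022, 1.0, -0.0, -0.0]
force: [-1.8, -1.6, -1.4]
finger_gap: 0.179
gripper_force: 44.9
```

play_rows:
  rows:
    - [[0,0,0],[-3,0,0],1]
    - [[0,0,0],[-3,0,0],1]
    - [[0,0,0],[-3,0,0],1]
    - [[0,0,0],[-3,0,0],1]
    - [[0,0,0],[-3,0,0],1]
    - [[0,0,0],[-3,0,0],1]
    - [[0,0,0],[-2,0,0],1]

```text
t: 14.27
tcp_pos: [0.6318, -0.0204, 0.0497]
tool_rot: [-0.022, 1.0, -0.0, 0.0]
force: [-2.2, -1.4, -0.5]
finger_gap: 0.18
gripper_force: 45.1
```

play_rows:
  rows:
    - [[0,0,0],[-1,0,0],1]
    - [[0,0,0],[-1,0,0],1]
    - [[0,0,0],[-1,0,0],1]
    - [[0,0,0],[-1,0,0],1]
    - [[0,0,0],[-1,0,0],1]

```text
t: 14.68
tcp_pos: [0.6362, -0.0202, 0.0497]
tool_rot: [-0.022, 1.0, 0.0, -0.0]
force: [-2.5, -2.4, 0.1]
finger_gap: 0.183
gripper_force: 45.1
```

play_rows:
  rows:
    - [[0,0,0],[-1,0,0],1]
    - [[0,0,0],[-1,0,0],1]
    - [[0,0,0],[-1,0,0],1]
    - [[0,0,0],[-1,0,0],1]

```text
t: 15.02
tcp_pos: [0.6402, -0.02, 0.0497]
tool_rot: [-0.022, 1.0, -0.0, -0.0]
force: [-3.3, -1.7, 0.5]
finger_gap: 0.18
gripper_force: 45.2
```

play_rows:
  rows:
    - [[0,0,0],[-1,0,-0.1],1]
    - [[0,0,0],[-1,0,0],1]

```text
t: 15.18
tcp_pos: [0.6424, -0.0199, 0.0498]
tool_rot: [-0.022, 1.0, -0.0, 0.0]
force: [-2.5, -0.7, 0.9]
finger_gap: 0.181
gripper_force: 45.0
```

play_rows:
  rows:
    - [[0,0,0],[-1,0,0],1]
    - [[0,0,0],[-1,0,0],1]

```text
t: 15.35
tcp_pos: [0.6443, -0.0198, 0.0497]
tool_rot: [-0.022, 1.0, -0.0, -0.0]
force: [-2.5, -2.2, -1.2]
finger_gap: 0.181
gripper_force: 45.0
```

play_rows:
  rows:
    - [[0,0,0],[-1,0,0],1]
    - [[0,0,0],[-1,0,0],1]

```text
t: 15.52
tcp_pos: [0.6463, -0.0197, 0.0498]
tool_rot: [-0.022, 1.0, -0.0, 0.0]
force: [-2.7, -1.0, -1.1]
finger_gap: 0.183
gripper_force: 45.0
```

play_rows:
  rows:
    - [[0,0,0],[-1,0,0],1]
    - [[0,0,0],[-1,0,0],1]

```text
t: 15.68
tcp_pos: [0.6483, -0.0196, 0.0498]
tool_rot: [-0.022, 1.0, -0.0, 0.0]
force: [-1.8, -2.0, -0.7]
finger_gap: 0.18
gripper_force: 45.0
```

play_rows:
  rows:
    - [[0,0,0],[-1,0,0],1]
    - [[0,0,0],[-1,0,0],1]

```text
t: 15.85
tcp_pos: [0.6503, -0.0195, 0.0498]
tool_rot: [-0.022, 1.0, -0.0, -0.0]
force: [-2.9, -1.4, 0.1]
finger_gap: 0.181
gripper_force: 45.0
```

play_rows:
  rows:
    - [[0,0,0],[-1,0,0],1]
    - [[0,0,0],[-1,0,0],1]

```text
t: 16.02
tcp_pos: [0.6524, -0.0195, 0.0498]
tool_rot: [-0.022, 1.0, -0.0, 0.0]
force: [-1.4, -2.5, -0.4]
finger_gap: 0.182
gripper_force: 45.0
```

play_rows:
  rows:
    - [[0,0,0],[-1,0,0],1]
    - [[0,0,0],[-1,0,0],1]

```text
t: 16.18
tcp_pos: [0.6543, -0.0194, 0.0498]
tool_rot: [-0.022, 1.0, -0.0, 0.0]
force: [-2.0, -1.7, -1.6]
finger_gap: 0.182
gripper_force: 44.9
```

play_rows:
  rows:
    - [[0,0,0],[-1,0,0],1]
    - [[0,0,0],[-1,0,0],1]

```text
t: 16.35
tcp_pos: [0.6564, -0.0193, 0.0498]
tool_rot: [-0.022, 1.0, -0.0, 0.0]
force: [-1.6, -1.6, -1.8]
finger_gap: 0.182
gripper_force: 44.8
```

play_rows:
  rows:
    - [[0,0,0],[-1,0,0],1]
    - [[0,0,0],[-1,0,0],1]

```text
t: 16.52
tcp_pos: [0.6587, -0.0188, 0.0498]
tool_rot: [-0.022, 1.0, 0.0, 0.0]
force: [-1.1, -0.4, -2.4]
finger_gap: 0.18
gripper_force: 44.8
```

play_rows:
  rows:
    - [[0,0,0],[-1,0,0],1]
    - [[0,0,0],[0,0,0],1]

```text
t: 16.68
tcp_pos: [0.6598, -0.0187, 0.0498]
tool_rot: [-0.022, 1.0, 0.0, 0.001]
force: [-1.0, 0.0, -2.9]
finger_gap: 0.184
gripper_force: 44.7
```

play_rows:
  rows:
    - [[0,0,0],[-1,0,0],1]
    - [[0,0,0],[0,0,0],1]

```text
t: 16.85
tcp_pos: [0.6605, -0.0189, 0.0498]
tool_rot: [-0.022, 1.0, 0.0, 0.0]
force: [-0.7, 0.7, -2.1]
finger_gap: 0.181
gripper_force: 44.7
```

play_rows:
  rows:
    - [[0,0,0],[-1,0,0],1]
    - [[0,0,0],[0,0,0],1]

```text
t: 17.02
tcp_pos: [0.6613, -0.0189, 0.0498]
tool_rot: [-0.022, 1.0, 0.0, 0.0]
force: [-0.6, 0.4, -1.8]
finger_gap: 0.184
gripper_force: 44.7
```

play_rows:
  rows:
    - [[0,0,0],[-1,0,0],1]
    - [[0,0,0],[0,0,0],1]
    - [[0,0,0],[0,0,0],1]

```text
t: 17.27
tcp_pos: [0.6614, -0.0189, 0.0498]
tool_rot: [-0.022, 1.0, 0.0, -0.001]
force: [-3.5, -0.1, 0.4]
finger_gap: 0.185
gripper_force: 45.1
```

play_rows:
  rows:
    - [[0,0,0],[-1,0,0],1]
    - [[0,0,0],[0,0,0],1]
    - [[0,0,0],[0,0,0],1]

```text
t: 17.52
tcp_pos: [0.6623, -0.0189, 0.0498]
tool_rot: [-0.022, 1.0, 0.0, -0.001]
force: [-4.8, 0.2, 2.3]
finger_gap: 0.178
gripper_force: 45.4
```

The snap showed as the sideways force dropping to zero at TCP x≈0.658, and the buffer was met at ≈0.661. Now drawing back gently.

play_rows:
  rows:
    - [[0,0,0],[1,0,0],1]
    - [[0,0,0],[1,0,0],1]
    - [[0,0,0],[1,0,0],1]
    - [[0,0,0],[0,0,0],1]

```text
t: 17.85
tcp_pos: [0.6612, -0.0192, 0.0498]
tool_rot: [-0.022, 1.0, -0.0, 0.001]
force: [0.8, 0.9, -2.8]
finger_gap: 0.183
gripper_force: 44.7
```

play_rows:
  rows:
    - [[0,0,0],[1,0,0],1]
    - [[0,0,0],[1,0,0],1]
    - [[0,0,0],[0,0,0],1]
    - [[0,0,0],[0,0,0],1]

```text
t: 18.18
tcp_pos: [0.6585, -0.0194, 0.0498]
tool_rot: [-0.022, 1.0, -0.0, 0.0]
force: [0.7, -0.5, -3.8]
finger_gap: 0.181
gripper_force: 44.6
```

play_rows:
  rows:
    - [[0,0,0],[0.5,0,0],1]
    - [[0,0,0],[0,0,0],1]
    - [[0,0,0],[0,0,0],1]

```text
t: 18.43
tcp_pos: [0.6577, -0.0193, 0.0498]
tool_rot: [-0.022, 1.0, -0.0, 0.0]
force: [0.5, -0.6, -3.6]
finger_gap: 0.179
gripper_force: 44.6
```

play_rows:
  rows:
    - [[0,0,0],[1,0,0],1]
    - [[0,0,0],[0,0,0],1]
    - [[0,0,0],[0,0,0],1]

```text
t: 18.68
tcp_pos: [0.6566, -0.0193, 0.0498]
tool_rot: [-0.022, 1.0, 0.0, -0.0]
force: [-0.2, -0.4, -2.4]
finger_gap: 0.181
gripper_force: 44.6
```

play_rows:
  rows:
    - [[0,0,0],[0.5,0,0],1]
    - [[0,0,0],[0,0,0],1]
    - [[0,0,0],[0,0,0],1]

```text
t: 18.93
tcp_pos: [0.6561, -0.0192, 0.0498]
tool_rot: [-0.022, 1.0, 0.0, -0.0]
force: [0.4, 0.2, -3.1]
finger_gap: 0.181
gripper_force: 44.6
```

play_rows:
  rows:
    - [[0,0,0],[0.4,0,0],1]
    - [[0,0,0],[0,0,0],1]
    - [[0,0,0],[0,0,0],1]

```text
t: 19.18
tcp_pos: [0.6557, -0.0193, 0.0498]
tool_rot: [-0.022, 1.0, 0.0, -0.0]
force: [-0.0, 0.3, -3.6]
finger_gap: 0.181
gripper_force: 44.6
```

play_rows:
  rows:
    - [[0,0,0],[0.5,0,0],1]
    - [[0,0,0],[0,0,0],1]
    - [[0,0,0],[0,0,0],1]

```text
t: 19.43
tcp_pos: [0.6552, -0.0193, 0.0498]
tool_rot: [-0.022, 1.0, 0.0, -0.0]
force: [0.0, 0.5, -4.3]
finger_gap: 0.184
gripper_force: 44.6
```

play_rows:
  rows:
    - [[0,0,0],[0.4,0,0],1]
    - [[0,0,0],[0,0,0],1]
    - [[0,0,0],[0,0,0],1]

```text
t: 19.68
tcp_pos: [0.6552, -0.0194, 0.0499]
tool_rot: [-0.022, 1.0, -0.0, 0.0]
force: [1.2, -1.1, -4.0]
finger_gap: 0.182
gripper_force: 44.5
```

play_rows:
  rows:
    - [[0,0,0],[0.4,0,0],1]
    - [[0,0,0],[0,0,0],1]
    - [[0,0,0],[0,0,0],1]

```text
t: 19.93
tcp_pos: [0.6551, -0.0194, 0.0499]
tool_rot: [-0.022, 1.0, -0.0, 0.001]
force: [1.5, 1.4, -3.9]
finger_gap: 0.18
gripper_force: 44.5
```

play_rows:
  rows:
    - [[0,0,0],[0.4,0,0],1]
    - [[0,0,0],[0,0,0],1]
    - [[0,0,0],[0,0,0],1]

```text
t: 20.18
tcp_pos: [0.655, -0.0194, 0.0501]
tool_rot: [-0.022, 1.0, -0.0, 0.001]
force: [3.6, 0.2, -5.1]
finger_gap: 0.181
gripper_force: 44.4
```

play_rows:
  rows:
    - [[0,0,0],[0.6,0,0],1]
    - [[0,0,0],[0,0,0],1]
    - [[0,0,0],[0,0,0],1]

```text
t: 20.43
tcp_pos: [0.6549, -0.0195, 0.0502]
tool_rot: [-0.022, 1.0, -0.0, 0.002]
force: [4.7, -0.1, -4.5]
finger_gap: 0.18
gripper_force: 44.4
```

play_rows:
  rows:
    - [[0,0,0],[0.4,0,0],1]
    - [[0,0,0],[0,0,0],1]
    - [[0,0,0],[0,0,0],1]

```text
t: 20.68
tcp_pos: [0.6548, -0.0196, 0.0503]
tool_rot: [-0.022, 1.0, -0.0, 0.002]
force: [6.1, 1.2, -4.8]
finger_gap: 0.179
gripper_force: 44.4
```

play_rows:
  rows:
    - [[0,0,0],[0.5,0,0.3],1]
    - [[0,0,0],[0,0,0],1]
    - [[0,0,0],[0,0,0],1]

```text
t: 20.93
tcp_pos: [0.6548, -0.0196, 0.0503]
tool_rot: [-0.022, 1.0, -0.0, 0.003]
force: [5.4, -0.1, -4.0]
finger_gap: 0.182
gripper_force: 44.5
```

play_rows:
  rows:
    - [[0,0,0],[0.3,0,0],1]
    - [[0,0,0],[0,0,0],1]
    - [[0,0,0],[0,0,0],1]
    - [[0,0,0],[0,0,0],1]

```text
t: 21.27
tcp_pos: [0.6547, -0.0196, 0.0504]
tool_rot: [-0.022, 1.0, -0.0, 0.003]
force: [6.2, 0.9, -3.6]
finger_gap: 0.179
gripper_force: 44.5
```

play_rows:
  rows:
    - [[0,0,0],[0,0,0],1]
    - [[0,0,0],[0,0,0],1]
    - [[0,0,0],[0,0,0],1]

```text
t: 21.52
tcp_pos: [0.6548, -0.0196, 0.0503]
tool_rot: [-0.022, 1.0, -0.0, 0.003]
force: [6.6, 1.1, -3.2]
finger_gap: 0.179
gripper_force: 44.5
```

play_rows:
  rows:
    - [[0,0,0],[0.4,0,0],1]
    - [[0,0,0],[0.3,0,0],1]
    - [[0,0,0],[0,0,0],1]
    - [[0,0,0],[0,0,0],1]

```text
t: 21.85
tcp_pos: [0.6546, -0.0197, 0.0505]
tool_rot: [-0.022, 1.0, -0.0, 0.004]
force: [6.6, 1.2, -4.0]
finger_gap: 0.179
gripper_force: 44.5
```

play_rows:
  rows:
    - [[0,0,0],[0,0,0],1]
    - [[0,0,0],[0,0,0],1]
    - [[0,0,0],[0,0,0],1]
    - [[0,0,0],[0,0,0],1]
    - [[0,0,0],[0,0,0],1]

```text
t: 22.27
tcp_pos: [0.6546, -0.0197, 0.0505]
tool_rot: [-0.022, 1.0, -0.0, 0.004]
force: [7.2, 0.8, -4.1]
finger_gap: 0.182
gripper_force: 44.5
```

play_rows:
  rows:
    - [[0,0,0],[0,0,0],1]
    - [[0,0,0],[0,0,0],1]
    - [[0,0,0],[0,0,0],1]

```text
t: 22.52
tcp_pos: [0.6546, -0.0197, 0.0505]
tool_rot: [-0.022, 1.0, -0.0, 0.004]
force: [7.7, 1.5, -4.2]
finger_gap: 0.181
gripper_force: 44.5
```

The pull held at about 7–7.7 N for over half a second. Now unloading, seating and releasing.

play_rows:
  rows:
    - [[0,0,0],[-1,0,0],1]
    - [[0,0,0],[-1,0,0],1]
    - [[0,0,0],[-1,0,0],1]
    - [[0,0,0],[-0.5,0,0.2],1]
    - [[0,0,0],[0,0,0],1]
    - [[0,0,0],[0,0,0],1]

```text
t: 23.02
tcp_pos: [0.6552, -0.0194, 0.0498]
tool_rot: [-0.022, 1.0, -0.0, 0.0]
force: [3.1, 0.0, -1.0]
finger_gap: 0.181
gripper_force: 45.0
```

```bash
python3 - <<'E'
from h import *
s=sense(); print(s['tcp_pos'],s['tool_rot'],s['force'])
E
```

```text
[ 0.65518807 -0.01940983  0.04978125] [-2.21757746e-02  9.99754066e-01 -1.13440822e-04  1.73382868e-04] [ 3.06019602  0.02616644 -1.0296422 ]
```

play_rows:
  rows:
    - [[0,0,0],[-0.4,0,0.1],1]
    - [[0,0,0],[0,0,0],1]
    - [[0,0,0],[0,0,0],0.75]
    - [[0,0,0],[0,0,0],0.65]
    - [[0,0,0],[0,0,0],0.5]
    - [[0,0,0],[0,0,0],0.3]
    - [[0,0,0],[0,0,0],0.3]
    - [[0,0,0],[0,0,0],0.3]
  grip_force: 20

```text
t: 23.68
tcp_pos: [0.6552, -0.0193, 0.049]
tool_rot: [-0.022, 1.0, 0.0, -0.0]
force: [0.0, 0.4, -0.2]
finger_gap: 0.699
gripper_force: 0.0
```

play_rows:
  rows:
    - [[0,0,0],[0,0,-5],0.3]
    - [[0,0,0],[0,0,-12],0.3]
    - [[0,0,0],[0,0,-20],0.3]
    - [[0,0,0],[0,0,-30],0.3]
    - [[0,0,0],[0,0,-35],0.3]
    - [[0,0,0],[0,0,-35],0.3]
    - [[0,0,0],[0,0,-20],0.3]
    - [[0,0,0],[0,0,0],0.3]
    - [[0,0,0],[0,0,0],0.3]

```text
t: 24.43
tcp_pos: [0.6564, -0.0195, 0.209]
tool_rot: [-0.022, 1.0, -0.001, 0.002]
force: [-0.9, -0.1, -0.6]
finger_gap: 0.701
gripper_force: 0.0
```

```bash
python3 look.py w5; python3 - <<'E'
from h import *
P=np.load('w5.npz')['P'].reshape(-1,3)
near=np.linalg.norm(P[:,:2]-[.653,-.019],axis=1)<.03
q=P[near&(P[:,2]>.068)&(P[:,2]<.08)]; r=cv2.minAreaRect((q[:,:2]*1000).astype(np.float32)); print(r)
c=np.array(r[0])/1000-[.5342,-.02385]; print('lane xy',c@[.99899,.045],c@[-.045,.99899])
p,d=snapshot('side'); b=cv2.resize(p[190:310,290:450,::-1],(400,300)); a=cv2.imread('pics/w5.png')
cv2.imwrite('pics/c5.png',np.hstack([cv2.resize(a,(400,300)),b]))
E
```

```text
((652.2498779296875, -19.771154403686523), (26.014925003051758, 15.258476257324219), 2.2214176654815674)
lane xy 0.1181141956048126 -0.0012375185445747368
```

View pics/c5.png

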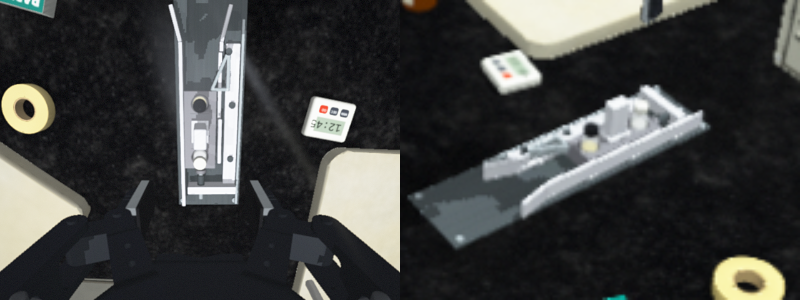

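The carrier sits behind the pawl, whose nose is at wrist (213,90). Both caps are upright at (199,103) and (199,161), the bystanders are in place and the gripper is clear.

```bash
python3 -c "
from station import *
print(sign_off())"
```

```text
the job is handed in; nothing more can be done
None
```

The carrier is docked and locked behind the pawl, proven by a pull of about 7–7.7 N held for over half a second; it is released with both vials standing, and the job was handed in at about 24.5 s (no verdict returned).

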